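# Pack the clamp nest with spacers and hold it shut

## Task

Stand yellow-tabbed steel spacers side by side in the nest, between the sprung jaw and the white chip carrier, as many as it takes for the jaw, pushed in by its red post, to pinch the whole row tight against the end stop before its travel runs out. Finish while holding: keep pushing the jaw with your fingers with a firm push of about 15 N (never over 45 N), so that jaw, spacers, carrier and stop are all pressed together; do not let go. Every spacer, used or spare, ends upright and flat on its support, and the other things on the bench stay where they are.

Things in the scene. Friction and masses are not known exactly. Their poses are not given: they have to be found in the camera images.
- jaw: the grey sprung jaw, 40 mm wide, its top 36 mm above the nest's floor. It slides 42 mm along the nest's +x from fully back, where its return spring keeps it and sends it when let go, to the hard end of its travel; the return spring pushes back with about 2 N at first and 3.5 N at the end. A black spring pad stands on two brass pins in front of it. Origin: on the nest's floor, middle, 20 mm in front of the grey block, level with the unpressed pad's face; axes as the nest.
- jaw_face (a point): centre of the front face of the jaw's black spring pad (8 mm thick, 40 wide, 35 tall), which presses on the row. The pad gives 2 N per mm, up to 12 mm, towards the grey jaw as the jaw is pushed on. Axes: x along the nest from the jaw towards the carrier and end stop (the pushing direction), y across the nest, z up. On the middle line of the nest, 18.5 mm above its floor.
- jaw_post (a point): centre of the red post on top of the jaw, by which it is pushed: 16 mm (x) by 24 mm (y), 45 mm tall (its centre is 58 mm above the nest's floor; it stands from 36 to 80 mm above that floor), 48 mm behind the unpressed jaw_face. Axes as jaw_face.
- nest: aluminium base plate of the clamp nest, fixed to the bench, 250 by 90 mm. Origin: centre of its underside on the bench; x along the nest towards the end stop, y across, z up. Its floor (top of the plate) is 12 mm above the bench. Two dark guide rails 12 mm tall above the floor run along it, 46 mm apart inside, centred on y = 0.
- stop_face (a point): centre of the face of the dark steel end stop (30 mm long, 44 wide, 35 tall) that the carrier rests on; fixed on the nest, at a different place along it each time. Axes as the nest.
- carrier_face (a point): centre of the free face (towards the jaw) of the white ceramic carrier block, 40 x 40 x 32 mm tall, brass pad and black chip on top, loose, standing in the nest in front of the end stop. Axes: x towards the stop, z up; 16 mm above the nest's floor. The gap to be filled lies between jaw_face and this point: 50 to 88 mm with the jaw back.
- carrier: the same carrier; origin at the centre of its underside, axes as carrier_face.
- end_stop: the same end stop; origin at the lower edge of the face described as stop_face, axes as the nest.
- mat: blue mat 220 x 160 mm, 2 mm thick, fixed on the bench; origin at the centre of its underside. Spacers, jar and die box stand on it.
- spacer1_mid (a point): one of four like spacers: steel block 20 mm thick (x) by 40 mm wide (y) by 35 mm tall, with an upright yellow grip tab on top, centred, 8 mm thick (x) by 24 mm wide (y), from 35 to 78 mm above the underside, to be gripped across its 24 mm from above; about 100 g. This point: the middle, 39 mm above its underside; x through the 20 mm thickness, y along the 40 mm width, z up.
- spacer1: the same spacer; origin at the centre of its underside.
- spacer2_mid (a point): one of four like spacers. This point: the middle, 39 mm above its underside; x through the 20 mm thickness, y along the 40 mm width, z up.
- spacer2: the same spacer; origin at the centre of its underside.
- spacer3_mid (a point): one of four like spacers. This point: the middle, 39 mm above its underside; x through the 20 mm thickness, y along the 40 mm width, z up.
- spacer3: the same spacer; origin at the centre of its underside.
- spacer4_mid (a point): one of four like spacers. This point: the middle, 39 mm above its underside; x through the 20 mm thickness, y along the 40 mm width, z up.
- spacer4: the same spacer; origin at the centre of its underside.
- jar: bystander: small amber jar, 34 mm across, 45 mm tall, on the mat; origin at its underside
- die_box: bystander: black and grey chip box 38 x 38 x 18 mm, on the mat; origin at its underside
- bottle: bystander: white bottle with blue cap, 60 mm across, 130 mm tall; origin at its underside
- driver: bystander: screwdriver 150 mm long, lying
- dish: bystander: blue round dish 120 mm across, 18 mm tall
- parts_bin: bystander: open black bin 90 x 70 x 40 mm

How it is judged:
By the outcome, as a careful person would: the job done as asked, in the order asked, and still so for the second after the job is handed in, while the arm keeps its last pose, push and grip.
It also fails if it takes over 72 s, if anything falls off the work surface, if the arm or the gripper's body presses on something with over 40 N, if the wrist force passes 120 N, or if a joint passes its speed limit or range.

## Robot

A 6-joint arm with a two-finger parallel gripper is mounted at the origin on the work surface. World frame = base frame: x ahead of the robot, y to its left, z up, the work surface at z = 0. Lengths are in mm, angles in rad, forces in N, time in s.
With the tool pointing down it reaches from about 350 to 775 mm from the base axis. Payload 7.3 kg.
Tool frame: the origin (TCP) lies midway between the tips of the shut fingers; the grasp point (between the pads) lies bot.tcp_to_grasp behind it (bot.tcp_to_grasp is the distance from the TCP to the grasp point, in mm); z points along the fingers, y is the direction in which the jaws open and shut (so a half turn about z gives the same grasp; the last joint's range is limited). The gripper opens to 92 mm and grips with 3 to 60 N. Pads are 19 mm wide; open, the fingers measure 130 mm over their backs; the gripper's body (75 mm by 190 mm) begins 47 mm behind the grasp point.
Start: joints at [1.19, 0.342, 1.524, -0, 1.275, -0.146], TCP at [122.125, 510.62, 199.841] pointing down, gripper open.
Joint ranges: [-2.53, 2.53], [-0.77, 2.02], [0.04, 2.7], [-1, 4.14], [0.28, 2.66], [-3.11, 3.11]. Speed limits (rad/s): [2.57, 2.57, 3.14, 3.14, 3.14, 3.14].

## Interface

Orientations are given as [roll, pitch, yaw] about the fixed x, y, z axes, in that order (R = Rz(yaw) Ry(pitch) Rx(roll)).
In Python, from plant import bot gives the robot as it stands.
- The arm moves only by the shell command python3 -m inch 'ROWS'. ROWS is JSON, one flat list of numbers, 7 for each row, row after row: the shift along the world's x, y, z in cm, then the turn, a rotation vector about the world's x, y, z in degrees, then the gripper command: -1 is shut, 1 is fully open, values between are in proportion. In form: [tx, ty, tz, ax, ay, az, fingers, tx, ty, tz, ax, ay, az, fingers, ...]. A call has exactly 5 rows; each row is the pose to reach, as a shift and turn from the pose measured when the call began; what a row does not reach only later rows make up. A row lasts 1/10 s, in which the tool goes at most 50 mm and 8.59 degrees, less where a joint would pass 70% of its speed; a pose out of reach is approached as far as the arm can. A call with a gripper value outside its range is refused whole. The fingers move at their own pace and stop on an object; the grip force is fixed at half the most. Time passes only in rows, so rows that repeat a pose let the fingers close, or fill a call up. It gives the time, the measured TCP pose, the force and the opening at its end, in the units of the state.
- bot.get_obs(): the state, without advancing time (a new reading comes with each control period).
- bot.capture(name): name is "scene" or "top" or "wrist"; returns the picture (480x640x3 uint8, red, green, blue); there is no depth.
- bot.calibration(name): a dict with "fx", "fy", "cx", "cy" (pixels), "cam_to_world" (4x4, takes a point from camera to world coordinates). Camera axes: x right, y down, z forward; pixel columns grow to the right and rows downward; lengths in mm; the calibration is good to about 2 mm. A picture is of the moment at which its call begins: read the wrist's pose just before it. calibration takes no time and is no camera call; for the wrist camera it gives the pose at the moment of the call.
- bot.close_job(): hands the job in, once; it reports no verdict.
The state is a dict: "time": time; "joint_positions": joint angles; "dq": joint speeds; "tau": joint torques, N m; "tool_pos": TCP position; "tcp_rot": TCP orientation; "contact_force": force on the tool from outside, world axes, zero at the start; "moment": the same for the moment, N m; "grip_width": finger opening in mm.
Only numpy, scipy, OpenCV 4.12 (cv2) and the standard library are available. Lean on these libraries where they do the work, as an engineer would, in place of code of your own. Each camera call takes 0.05 s, during which the arm holds its last target.

## Working session

There is one attempt and no reset: what is moved stays moved. The work goes in short steps, Python scripts to look and compute and a shell command to move; the robot and the scene stay as the last step left them, time stands still between calls to the robot, and variables do not carry over. Pictures are saved under pics/ and viewed, and the job is handed in when it is done.

```bash
ls; mkdir -p pics; python3 - <<'E'
from plant import bot
import cv2
print(bot.get_obs(), bot.tcp_to_grasp)
for n in("scene","top"):
    cv2.imwrite(f"pics/{n}0.png",bot.capture(n)[:,:,::-1])
    print(bot.calibration(n))
E
```

```text
pics
{'time': 0.0, 'joint_positions': array([ 1.19002940e+00,  3.42741529e-01,  1.52504299e+00, -2.83715968e-05,
        1.27541185e+00, -1.46006897e-01]), 'dq': array([-0.00028748,  0.00023987,  0.00163817, -0.00218249,  0.00041936,
       -0.00125179]), 'tau': array([ 1.42017914e-03, -4.31245959e+01, -2.44210839e+01,  7.17996550e-02,
        5.60716668e-02, -1.13749738e-04]), 'tool_pos': array([121.93537032, 510.1624456 , 199.12618595]), 'tcp_rot': array([-3.14000205e+00, -2.06481574e-04,  2.90684075e+00]), 'contact_force': array([-0.23204536, -1.61396633,  0.4675994 ]), 'moment': array([-0.01336717,  0.03864274,  0.03509617]), 'grip_width': 91.52148251072038} 18.8
{'fx': 470.7704681959203, 'fy': 470.7704681959203, 'cx': 313.4915428975061, 'cy': 241.7777545434309, 'cam_to_world': array([[-9.69251261e-02,  7.47984556e-01, -6.56600810e-01,
         1.33767923e+03],
       [ 9.95145952e-01,  6.15422010e-02, -7.67925203e-02,
         8.31917992e+01],
       [-1.70309602e-02, -6.60856763e-01, -7.50318789e-01,
         9.01633912e+02],
       [ 0.00000000e+00,  0.00000000e+00,  0.00000000e+00,
         1.00000000e+00]])}
{'fx': 439.47556844681304, 'fy': 439.47556844681304, 'cx': 322.97403007401397, 'cy': 245.27484581946874, 'cam_to_world': array([[-4.97039919e-03, -9.96316656e-01,  8.56061729e-02,
         4.98500172e+02],
       [-9.99987055e-01,  4.85892810e-03, -1.51045008e-03,
        -1.63428572e+00],
       [ 1.08893233e-03, -8.56125722e-02, -9.96327909e-01,
         1.01901768e+03],
       [ 0.00000000e+00,  0.00000000e+00,  0.00000000e+00,
         1.00000000e+00]])}
```

View pics/scene0.png

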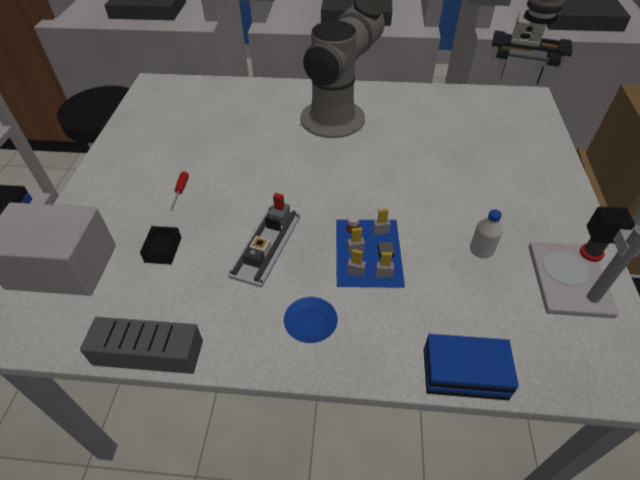

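View pics/top0.png

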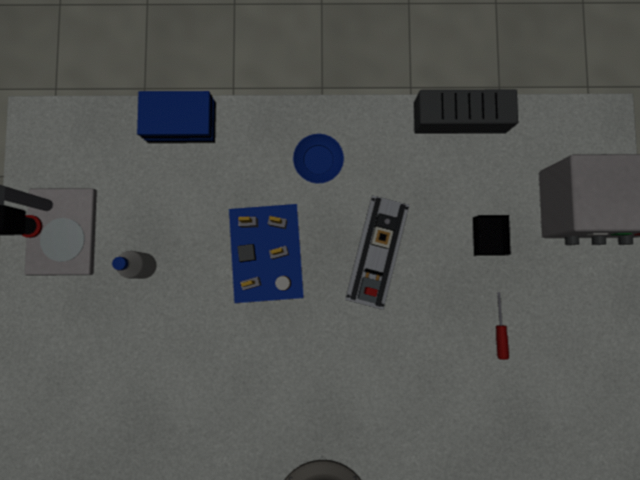

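The top view shows the mat at about (266,253) with four yellow tabs. The nest runs from the jaw post at (371,291) to the stop at about (388,212), and the carrier is at (382,237). I'll enlarge both.

```bash
python3 - <<'E'
import cv2,numpy as np
im=cv2.imread("pics/top0.png")
c=np.clip(im[190:315,220:420].astype(float)*1.8,0,255).astype(np.uint8)
cv2.imwrite("pics/top0z.png",cv2.resize(c,(800,500),interpolation=cv2.INTER_CUBIC))
im=cv2.imread("pics/scene0.png")
cv2.imwrite("pics/scene0z.png",cv2.resize(im[185:295,225:415],(760,440),interpolation=cv2.INTER_CUBIC))
E
```

```text
(no output)
```

View pics/top0z.png

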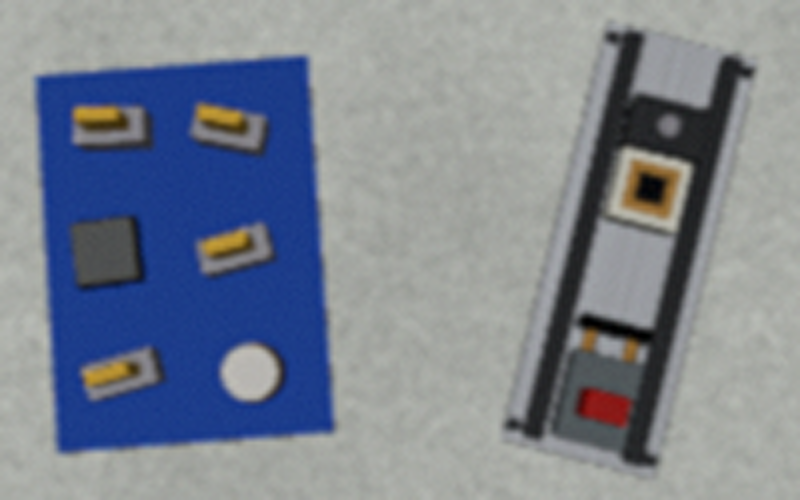

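View pics/scene0z.png

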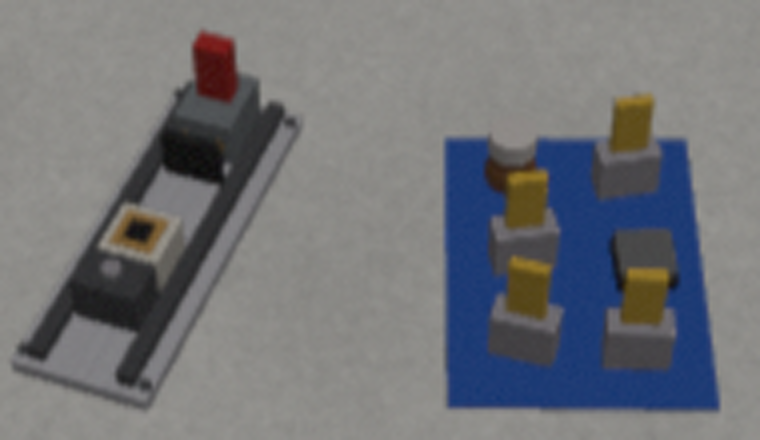

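```bash
cat > h.py <<'E'
from plant import bot
import numpy as np, cv2
def ray(cal,u,v):
    M=cal["cam_to_world"];d=M[:3,:3]@np.array([(u-cal["cx"])/cal["fx"],(v-cal["cy"])/cal["fy"],1]);return M[:3,3],d
def onz(cal,u,v,z):
    o,d=ray(cal,u,v);return o+d*(z-o[2])/d[2]
def proj(cal,P):
    M=cal["cam_to_world"];p=M[:3,:3].T@(np.asarray(P,float)-M[:3,3]);return np.array([cal["fx"]*p[0]/p[2]+cal["cx"],cal["fy"]*p[1]/p[2]+cal["cy"]])
E
python3 - <<'E'
from h import *
from scipy.spatial.transform import Rotation as R
c=bot.calibration("top")
z=lambda x,y:(220+x/4,190+y/4)
for n,p,h in [("s_a tab",(100,112),80),("s_b",(222,115),80),("s_c",(226,240),80),("s_d",(107,372),80),("post",(604,402),92),("jawL",(582,322),47),("carr top",(650,190),44),("stop/carr edge",(660,155),44),("n1",(608,25),12),("n2",(755,62),12),("n3",(505,437),12),("n4",(650,475),12),("jar",(250,372),47)]:
    print(n,onz(c,*z(*p),h).round(1))
o=bot.get_obs();w=bot.calibration("wrist")
Rt=R.from_euler('xyz',o["tcp_rot"]).as_matrix()
print(Rt.round(3));M=w["cam_to_world"];print(w["fx"],w["cx"],w["cy"])
print((Rt.T@M[:3,:3]).round(3),Rt.T@(M[:3,3]-o["tool_pos"]))
cv2.imwrite("pics/w0.png",bot.capture("wrist")[:,:,::-1])
E
```

```text
s_a tab [639.  164.7  80. ]
s_b [637.1  99.   80. ]
s_c [569.5  96.6  80. ]
s_d [499.4 159.6  80. ]
post [ 482.4 -103.4   92. ]
jawL [525.6 -96.8  47. ]
carr top [ 599. -136.   44.]
stop/carr edge [ 618.7 -141.9   44. ]
n1 [ 698.7 -117.6   12. ]
n2 [ 676.6 -202.5   12. ]
n3 [461.5 -55.5  12. ]
n4 [ 439.6 -137.7   12. ]
jar [499.   86.5  47. ]
[[-0.973  0.233 -0.001]
 [ 0.233  0.973 -0.001]
 [ 0.    -0.001 -1.   ]]
357.25890472997594 329.1814692974405 243.69720179008462
[[ 0.    -0.962 -0.274]
 [ 1.     0.    -0.001]
 [ 0.001 -0.274  0.962]] [  75.71606945   -1.39375023 -185.01020927]
```

View pics/w0.png

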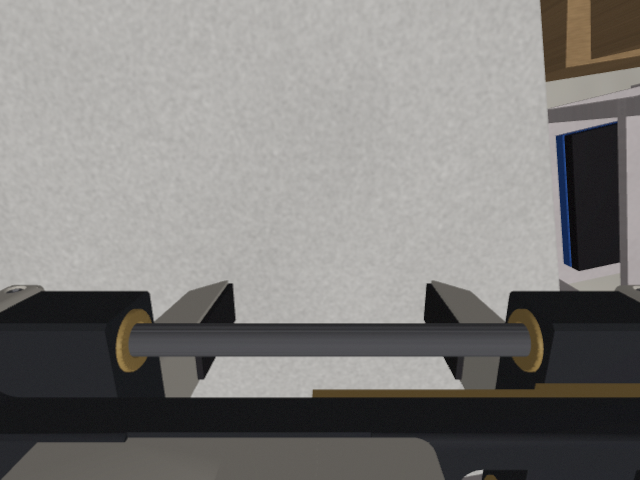

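```bash
python3 -m inch '[3.5,-3.3,0.5,0,0,0,0, 7,-6.6,1,0,0,0,0, 10.5,-9.9,1.5,0,0,0,0, 14,-13.2,2,0,0,0,0, 17.5,-16.5,2,0,0,0,0]'; python3 -m inch '[3.5,-3.3,0,0,0,0,0, 7,-6.6,0,0,0,0,0, 10.5,-9.9,0,0,0,0,0, 14,-13.2,0,0,0,0,0, 17.5,-16.5,0,0,0,0,0]'
```

```text
time: 0.65
tool_pos: [298.2, 344.0, 219.9]
tcp_rot: [-3.141, 0.001, 2.907]
contact_force: [0.3, 0.3, 0.2]
grip_width: 56.1
time: 1.15
tool_pos: [474.3, 177.3, 219.8]
tcp_rot: [-3.142, 0.0, 2.907]
contact_force: [1.1, 0.4, -0.2]
grip_width: 46.3
```

```bash
python3 -m inch '[3.4,-3.3,0,0,0,0,0, 6.8,-6.6,0,0,0,0,0, 10.2,-9.9,0,0,0,0,0, 13.6,-13.2,0,0,0,0,0, 16.5,-16,0,0,0,0,0]'; python3 - <<'E'
from h import *
import json
o=bot.get_obs();c=bot.calibration("wrist");im=bot.capture("wrist")[:,:,::-1]
print(o["tool_pos"],o["dq"].round(3))
cv2.imwrite("pics/w1.png",im);np.save("w1.npy",c,allow_pickle=True)
E
```

```text
time: 1.65
tool_pos: [640.5, 15.2, 219.1]
tcp_rot: [-3.141, -0.0, 2.906]
contact_force: [0.6, 0.1, 0.4]
grip_width: 45.8
[640.47316783  15.20838023 219.14764273] [-0.399  0.547 -0.923  0.008  0.379 -0.401]
```

View pics/w1.png

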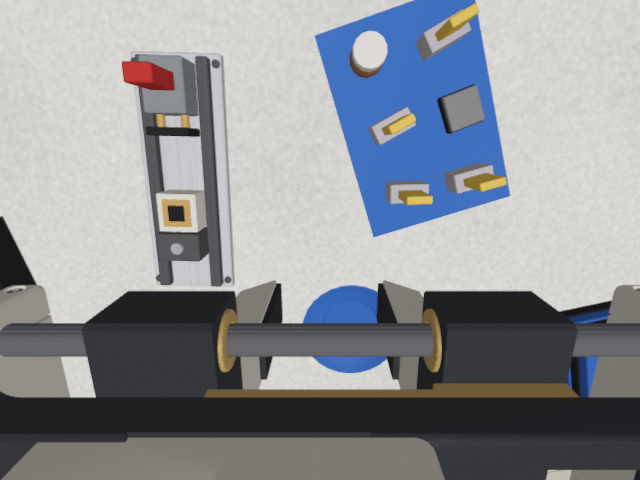

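The wrist view shows the nest at left: post (148,75), pad front about (173,136), carrier (182,212), stop (180,245). The four spacers are at about (445,30), (395,125), (410,195) and (475,180). Now zoomed crops.

```bash
python3 - <<'E'
from h import *
im=cv2.imread("pics/w1.png")
cv2.imwrite("pics/w1n.png",cv2.resize(im[45:290,110:250],(343,600),interpolation=cv2.INTER_CUBIC))
cv2.imwrite("pics/w1n1.png",cv2.resize(im[45:145,115:235],(720,600),interpolation=cv2.INTER_CUBIC))
cv2.imwrite("pics/w1n2.png",cv2.resize(im[140:290,140:240],(400,600),interpolation=cv2.INTER_CUBIC))
cv2.imwrite("pics/w1m.png",cv2.resize(im[0:220,350:520],(464,600),interpolation=cv2.INTER_CUBIC))
E
```

```text
(no output)
```

View pics/w1n1.png

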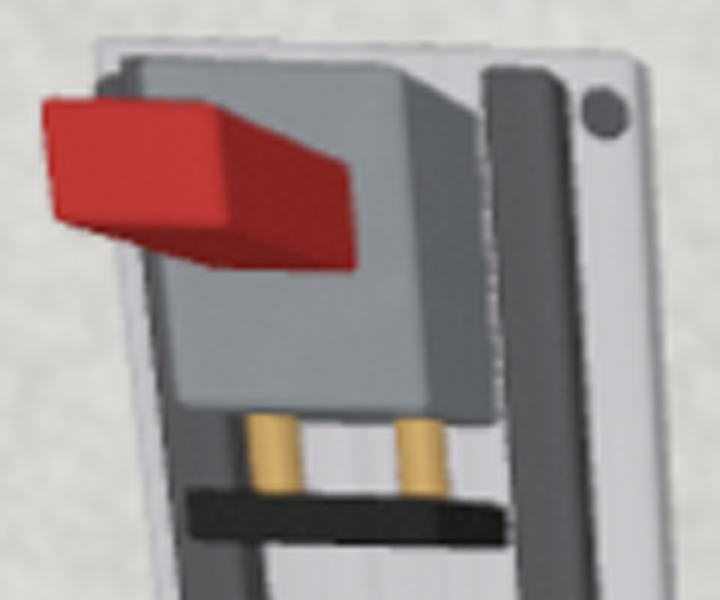

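View pics/w1n2.png

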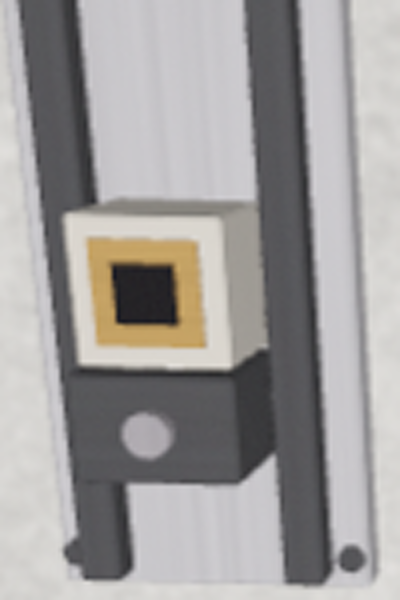

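View pics/w1m.png

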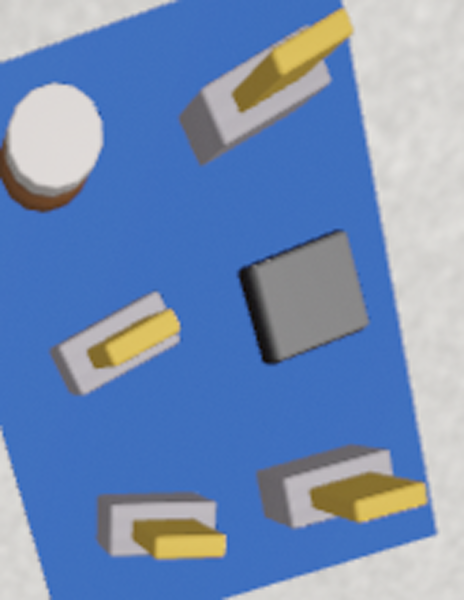

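```bash
python3 - <<'E'
from h import *
c=np.load("w1.npy",allow_pickle=True).item()
a=lambda x,y:((x+.5)/6+115-.5,(y+.5)/6+45-.5)
b=lambda x,y:((x+.5)/4+140-.5,(y+.5)/4+140-.5)
m=lambda x,y:((x+.5)/2.729+350-.5,(y+.5)/2.727-.5)
P=lambda f,z,*ps:np.array([onz(c,*f(*p),z)[:2] for p in ps])
N1=P(a,12,(97,38),(640,55));N2=P(b,12,(68,577),(375,582))
print("nest",N1.round(1),N2.round(1))
e=N2[1]-N1[1];print("len",np.linalg.norm(e),"yaw",np.degrees(np.arctan2(e[1],e[0])))
ctr=(N1[0]+N2[1])/2;print("ctr",ctr,(N1[1]+N2[0])/2)
th=np.arctan2(e[1],e[0]);X=np.array([np.cos(th),np.sin(th)]);Y=np.array([-X[1],X[0]])
def rep(n,q):
    print(n,"nest xy",np.c_[(q-ctr)@X,(q-ctr)@Y].round(1).tolist(),"mean",q.mean(0).round(1))
rep("jaw",P(a,48,(135,60),(403,68),(428,410),(183,405)))
rep("padback/front",P(a,48,(190,490),(437,497),(437,535),(190,530)))
rep("post",P(a,92,(42,98),(205,105),(228,225),(55,218)))
rep("carr",P(b,44,(65,212),(220,215),(232,370),(77,366)))
rep("stop",P(b,47,(75,378),(235,378),(240,483),(83,480)))
rep("rails in top z24",P(b,24,(95,200),(255,200),(130,570),(285,575)))
for n,ps,tp in [("d",[(230,148),(330,80),(305,30),(205,92)],[(275,75),(352,32),(345,8),(268,50)]),
 ("c",[(80,393),(180,342),(160,293),(55,348)],[(110,366),(180,328),(175,310),(105,350)]),
 ("b",[(112,555),(217,552),(214,500),(110,505)],[(158,557),(225,557),(225,532),(156,534)]),
 ("a",[(292,527),(392,495),(388,450),(285,480)],[(357,522),(427,497),(424,478),(353,500)])]:
    q=P(m,37,*ps);t=P(m,80,*tp)
    f=lambda q:np.degrees(np.arctan2(*( (q[1]-q[0]+q[2]-q[3])[::-1])))
    print(n,"body",q.mean(0).round(1),"w",np.linalg.norm(q[1]-q[0]).round(1),np.linalg.norm(q[2]-q[1]).round(1),"ydir",f(q).round(1)," tab",t.mean(0).round(1),f(t).round(1),np.linalg.norm(t[1]-t[0]).round(1))
E
```

```text
nest [[ 436.2 -139.6]
 [ 459.5  -53.3]] [[ 675.4 -204.3]
 [ 698.  -116.7]]
len 246.7602782431287 yaw -14.897900682034724
ctr [ 567.10354216 -128.19372674] [ 567.47497311 -128.81620877]
jaw nest xy [[-113.2, -21.1], [-113.1, 19.0], [-64.6, 18.7], [-64.4, -19.6]] mean [ 481.1 -106.1]
padback/front nest xy [[-51.8, -20.0], [-51.7, 19.0], [-45.9, 18.5], [-45.7, -20.7]] mean [ 519.8 -116.4]
post nest xy [[-99.5, -12.3], [-99.2, 9.1], [-84.6, 10.6], [-84.9, -12.5]] mean [ 477.8 -105.8]
carr nest xy [[11.7, -19.6], [11.5, 19.4], [51.7, 19.4], [51.7, -20.8]] mean [ 597.6 -136.7]
stop nest xy [[54.1, -20.2], [53.1, 21.1], [81.6, 20.3], [81.8, -21.0]] mean [ 632.5 -145.5]
rails in top z24 nest xy [[11.2, -20.9], [10.2, 21.6], [116.6, -21.7], [117.0, 22.5]] mean [ 628.8 -144.2]
d body [497.5 159. ] w 37.8 17.7 ydir 107.9  tab [496.5 157.9] 103.6 24.1
c body [566.3  95.4] w 39.2 18.4 ydir 103.3  tab [566.4  95.6] 105.1 24.3
b body [635.   99.6] w 39.7 19.7 ydir 78.7  tab [634.7  99.6] 77.4 22.4
a body [635.5 165.7] w 38.0 16.8 ydir 93.9  tab [635.  165.9] 95.6 23.6
```

Measured gap: jaw face at about nest x −44.5, carrier face at about 11.6, so about 56 mm. One spacer would leave 36 mm, which runs the travel out before a firm pinch. Two leave 16 mm, so I'll use two. First I'll pick b at (635,99.6).

```bash
python3 -m inch '[-0.2,4.2,0,0,0,1.3,0, -0.5,8.4,0,0,0,1.3,0, -0.5,8.4,-4,0,0,1.3,0, -0.5,8.4,-8,0,0,1.3,0, -0.5,8.4,-11,0,0,1.3,0]'; python3 - <<'E'
from h import *
o=bot.get_obs();c=bot.calibration("wrist");im=bot.capture("wrist")[:,:,::-1]
print(o["tool_pos"],o["tcp_rot"])
cv2.imwrite("pics/w2.png",im)
E
```

```text
time: 2.2
tool_pos: [637.1, 95.2, 105.2]
tcp_rot: [-3.138, -0.001, 2.926]
contact_force: [0.6, 0.4, 0.3]
grip_width: 45.8
[637.12535196  95.15726993 105.24350931] [-3.13839006e+00 -1.00026780e-03  2.92619597e+00]
```

View pics/w2.png

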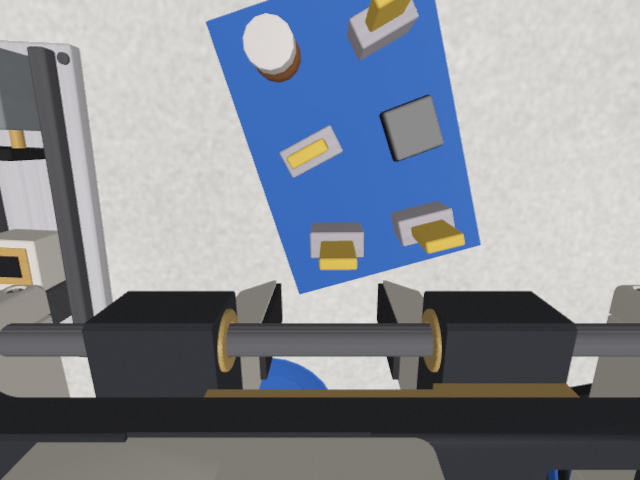

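```bash
python3 - <<'E'
from h import *
im=cv2.imread("pics/w2.png");c=bot.calibration("wrist")
print(bot.get_obs()["tool_pos"],bot.get_obs()["tcp_rot"][2]*57.2958-90)
for p in [(338,264.5)]: print(onz(c,*p,80))
for p in [(312,224),(363,224),(363,258),(312,258)]: print(onz(c,*p,37))
z=cv2.resize(im[200:290,300:480],(800,400),interpolation=cv2.INTER_CUBIC);cv2.imwrite("pics/w2z.png",z)
E
```

```text
[634.43688573  94.83341185 100.07546611] 77.63206823770582
[630.89837712  99.40968853  80.        ]
[611.66981211  85.36575863  37.        ]
[619.38291019 120.80124225  37.        ]
[644.2752157  115.99985553  37.        ]
[636.38030789  79.622616    37.        ]
```

View pics/w2z.png

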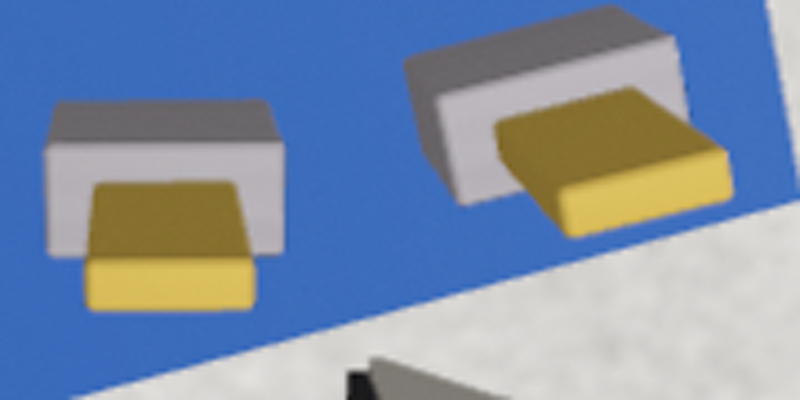

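```bash
python3 -m inch '[0,0.5,-2,0,0,0,0, 0,0.5,-4,0,0,0,0, 0,0.5,-5.6,0,0,0,0, 0,0.5,-5.6,0,0,0,0, 0,0.5,-5.6,0,0,0,-0.3]' ; python3 -m inch '[0,0,0,0,0,0,-1, 0,0,0,0,0,0,-1, 0,0,0,0,0,0,-1, 0,0,0,0,0,0,-1, 0,0,0.5,0,0,0,-1]'
```

```text
time: 2.75
tool_pos: [634.8, 99.9, 44.9]
tcp_rot: [-3.137, -0.009, 2.926]
contact_force: [-0.6, -0.6, -0.0]
grip_width: 41.6
time: 3.25
tool_pos: [634.2, 99.8, 49.6]
tcp_rot: [-3.136, -0.01, 2.926]
contact_force: [-0.3, -0.1, -2.3]
grip_width: 23.0
```

```bash
python3 -m inch '[0,0,4.5,0,0,0,-1, -1,-3,8.5,0,0,-1,-1, -2.5,-7.7,10,0,0,-2,-1, -4,-12.5,10,0,0,-2.5,-1, -5.5,-17.4,10,0,0,-2.5,-1]' ; python3 -m inch '[-0.6,-2.5,0,0,0,0,-1, -1.2,-5.3,0,0,0,0,-1, -1.2,-5.3,0,0,0,0,-1, -1.2,-5.3,0,0,0,0,-1, -1.2,-5.3,0,0,0,0,-1]'; python3 - <<'E'
from h import *
o=bot.get_obs();c=bot.calibration("wrist");im=bot.capture("wrist")[:,:,::-1]
print(o["tool_pos"],o["tcp_rot"],o["dq"].round(3))
np.save("w3.npy",c,allow_pickle=True)
cv2.imwrite("pics/w3.png",im)
E
```

```text
time: 3.75
tool_pos: [579.5, -71.9, 150.4]
tcp_rot: [-3.136, -0.009, 2.883]
contact_force: [-0.0, -0.8, -1.7]
grip_width: 22.9
time: 4.25
tool_pos: [567.5, -124.1, 150.2]
tcp_rot: [-3.136, -0.01, 2.883]
contact_force: [-0.1, 0.5, -1.8]
grip_width: 23.0
[ 567.49468865 -124.12388731  150.23455266] [-3.13620585 -0.00972356  2.88341169] [ 0.013  0.001 -0.001 -0.002 -0.001 -0.003]
```

View pics/w3.png

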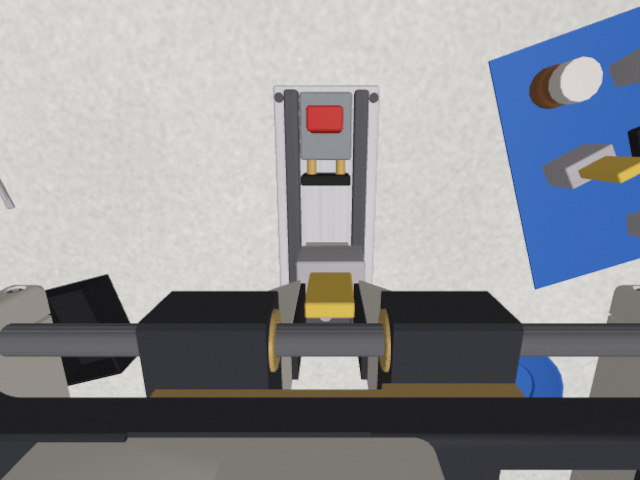

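The held spacer hangs over the nest at about (330,265). The jaw (327,125) and pad (326,180) are clear, seen nearly straight on. Zooming to measure.

```bash
python3 - <<'E'
import cv2
im=cv2.imread("pics/w3.png")
cv2.imwrite("pics/w3a.png",cv2.resize(im[80:200,255:395],(700,600),interpolation=cv2.INTER_CUBIC))
cv2.imwrite("pics/w3b.png",cv2.resize(im[200:320,255:395],(700,600),interpolation=cv2.INTER_CUBIC))
E
```

```text
(no output)
```

View pics/w3a.png

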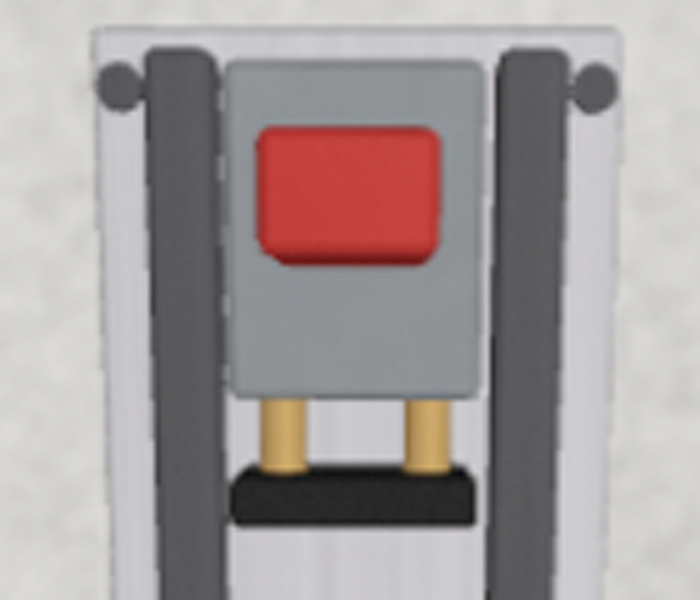

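View pics/w3b.png

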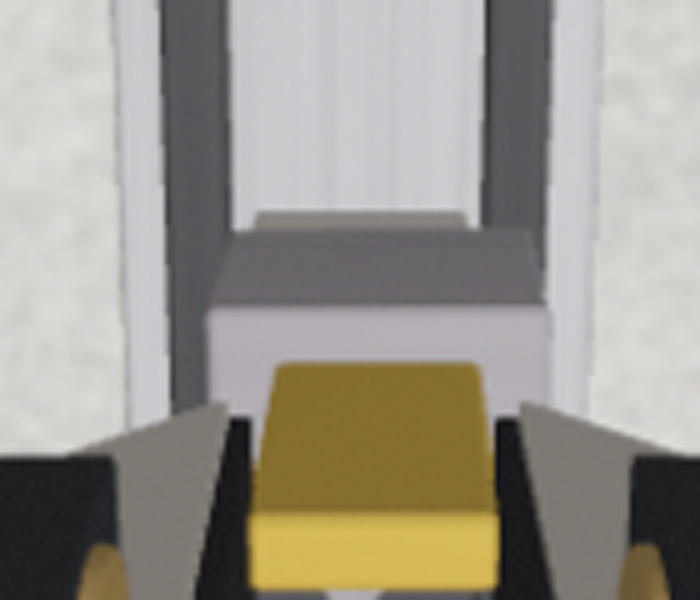

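```bash
python3 - <<'E'
from h import *
c=np.load("w3.npy",allow_pickle=True).item()
a=lambda x,y:((x+.5)/5+255-.5,(y+.5)/5+80-.5)
b=lambda x,y:((x+.5)/5+255-.5,(y+.5)/5+200-.5)
th=np.radians(-14.9);X=np.array([np.cos(th),np.sin(th)]);Y=np.array([-X[1],X[0]]);C=np.array([567.3,-128.5])
def rep(n,f,z,*ps):
    q=np.array([onz(c,*f(*p),z)[:2] for p in ps])-C
    print(n,np.c_[q@X,q@Y].round(1).tolist(), "dir",np.degrees(np.arctan2(*(q[1]-q[0])[::-1])).round(2))
rep("plate end",a,12,(93,28),(622,30))
rep("plate edgesL",a,12,(93,28),(115,590));rep("plate edgesR",a,12,(622,30),(603,590))
rep("rails top",a,24,(215,60),(500,60))
rep("jawfront",a,48,(232,398),(480,398))
rep("jawback",a,48,(222,60),(486,60))
rep("pad front",a,48,(230,525),(476,525))
rep("post",a,92,(258,128),(440,128))
rep("carr face bottom",b,12,(255,210),(468,210))
rep("rails bottom",b,12,(232,200),(483,200))
rep("held bottom",b,108,(235,230),(525,230))
rep("held top",b,143,(210,305),(547,305))
o=bot.get_obs();q=o["tool_pos"][:2]-C;print("tcp",q@X,q@Y,o["tcp_rot"][2]*57.29578-180)
E
```

```text
plate end [[-123.7, -45.4], [-123.5, 43.3]] dir 74.97
plate edgesL [[-123.7, -45.4], [-29.3, -45.1]] dir -14.73
plate edgesR [[-123.5, 43.3], [-29.6, 43.5]] dir -14.77
rails top [[-117.1, -24.0], [-117.2, 22.2]] dir 75.17
jawfront [[-64.6, -20.2], [-64.7, 18.7]] dir 75.23
jawback [[-113.9, -20.8], [-113.9, 18.7]] dir 75.17
pad front [[-44.8, -20.9], [-44.9, 18.4]] dir 75.26
post [[-99.8, -12.6], [-99.9, 10.7]] dir 75.19
carr face bottom [[12.0, -20.3], [11.9, 19.7]] dir 75.32
rails bottom [[10.1, -24.6], [9.9, 22.5]] dir 75.32
held bottom [[-11.0, -15.9], [-11.1, 22.5]] dir 75.32
held top [[-11.9, -15.9], [-12.1, 22.4]] dir 75.34
tcp -0.9232921380224406 4.529221888474363 -14.756753168710048
```

```bash
python3 -m inch '[0,-0.43,0,0,0,0,-1, 0,-0.43,-2.5,0,0,0,-1, 0,-0.43,-5,0,0,0,-1, 0,-0.43,-7,0,0,0,-1, 0,-0.43,-7.5,0,0,0,-1]'; python3 - <<'E'
from h import *
o=bot.get_obs();im=bot.capture("wrist")[:,:,::-1]
print(o["tool_pos"],o["contact_force"])
cv2.imwrite("pics/w4.png",cv2.resize(im[80:320,230:430],(500,600),interpolation=cv2.INTER_CUBIC))
E
```

```text
time: 4.8
tool_pos: [566.2, -127.2, 72.9]
tcp_rot: [-3.137, -0.014, 2.885]
contact_force: [0.1, 1.0, -0.6]
grip_width: 22.8
[ 566.23020523 -127.17836672   72.86337041] [ 0.12098892  0.96560712 -0.6342001 ]
```

View pics/w4.png

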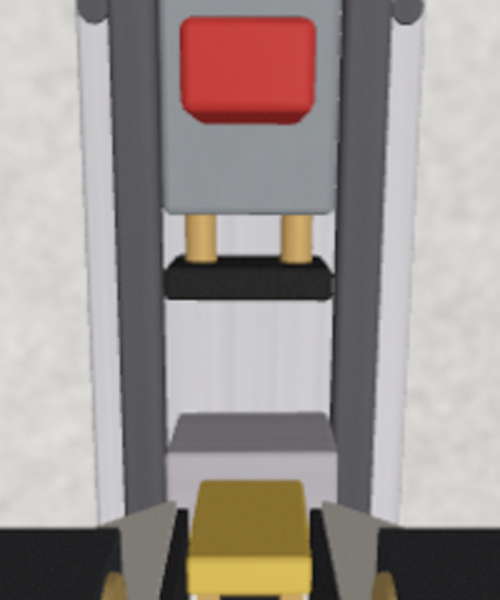

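```bash
python3 -m inch '[0.08,-0.1,-0.6,0,0,0,-1, 0.08,-0.1,-1.2,0,0,0,-1, 0.08,-0.1,-1.5,0,0,0,-1, 0.08,-0.1,-1.5,0,0,0,-1, 0.08,-0.1,-1.5,0,0,0,-1]'
```

```text
time: 5.35
tool_pos: [567.7, -128.5, 58.8]
tcp_rot: [-3.136, -0.013, 2.885]
contact_force: [-0.2, -0.8, -1.1]
grip_width: 22.6
```

```bash
python3 -m inch '[0,0,-0.2,0,0,0,-1, 0,0,-0.35,0,0,0,-1, 0,0,-0.4,0,0,0,-1, 0,0,-0.4,0,0,0,-1, 0,0,-0.4,0,0,0,-1]'
```

```text
time: 5.85
tool_pos: [568.6, -128.6, 56.2]
tcp_rot: [-3.136, -0.01, 2.885]
contact_force: [-0.3, 1.4, 5.9]
grip_width: 22.8
```

```bash
python3 -m inch '[0,0,0,0,0,0,0, 0,0,0,0,0,0,0, 0,0,0,0,0,0,0, 0,0,2,0,0,0,0, 0,0,5,0,0,0,0]'; python3 -m inch '[0,0,4,0,0,0,0, 0,0,9,0,0,0,0, 0,0,12,0,0,0,0, 1.5,4,14,0,0,4,0, 3,8,14,0,0,8,0]';python3 - <<'E'
from h import *
o=bot.get_obs();c=bot.calibration("wrist");im=bot.capture("wrist")[:,:,::-1]
print(o["tool_pos"],o["tcp_rot"]);np.save("w5.npy",c,allow_pickle=True)
cv2.imwrite("pics/w5.png",im)
E
```

```text
time: 6.35
tool_pos: [567.2, -128.2, 104.7]
tcp_rot: [-3.137, -0.015, 2.885]
contact_force: [0.5, 0.6, -0.1]
grip_width: 46.0
time: 6.85
tool_pos: [598.8, -48.6, 248.5]
tcp_rot: [-3.136, -0.008, 3.024]
contact_force: [1.2, 0.2, -0.5]
grip_width: 45.6
[598.79391743 -48.61449468 248.54115273] [-3.13614334 -0.0079409   3.02417651]
```

View pics/w5.png

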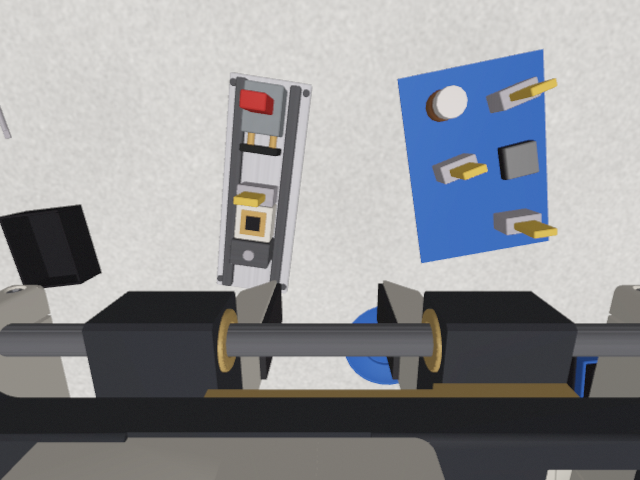

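```bash
python3 -m inch '[0.8,4.8,0,0.3,-0.45,3,0, 1.6,9.6,-1,0.3,-0.45,6,0, 2.4,14.4,-3,0.3,-0.45,9,0, 3.2,19,-6,0.3,-0.45,11.5,0, 3.65,21.4,-10,0.3,-0.45,11.5,0]'; python3 -m inch '[0,0,-1,0,0,0,0, 0,0,-2,0,0,0,0, 0,0,-3,0,0,0,0, 0,0,-4,0,0,0,0, 0,0,-4,0,0,0,0]'; python3 - <<'E'
from h import *
o=bot.get_obs();c=bot.calibration("wrist");im=bot.capture("wrist")[:,:,::-1]
print(o["tool_pos"],o["tcp_rot"],o["tcp_rot"][2]*57.29578-90);np.save("w6.npy",c,allow_pickle=True)
cv2.imwrite("pics/w6.png",cv2.resize(im[150:300,230:430],(800,600),interpolation=cv2.INTER_CUBIC))
E
```

```text
time: 7.4
tool_pos: [636.3, 170.4, 154.3]
tcp_rot: [3.137, 0.002, -3.046]
contact_force: [1.0, -0.2, -0.7]
grip_width: 45.7
time: 7.9
tool_pos: [636.0, 169.0, 113.5]
tcp_rot: [3.137, 0.0, -3.048]
contact_force: [-0.7, -0.2, -0.4]
grip_width: 46.0
[635.98704445 169.0160481  113.52861799] [ 3.13678776e+00  4.55862632e-04 -3.04776946e+00] -264.62432845919045
```

View pics/w6.png

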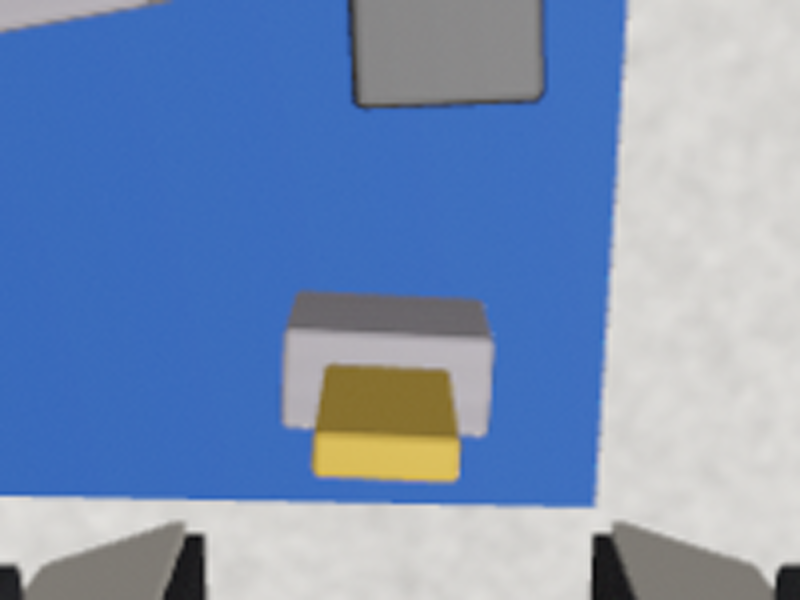

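```bash
python3 - <<'E'
from h import *
c=np.load("w6.npy",allow_pickle=True).item()
f=lambda x,y:((x+.5)/4+230-.5,(y+.5)/4+150-.5)
for z,ps in [(80,[(313,436),(460,436),(459,481),(314,475)]),(37,[(287,328),(493,340),(487,436),(283,428)])]:
    q=np.array([onz(c,*f(*p),z)[:2] for p in ps]);d=q[1]-q[0]+q[2]-q[3]
    print(q.mean(0),[np.degrees(np.arctan2(*(e[::-1]))).round(1) for e in(d,q[1]-q[0],q[2]-q[3])],np.linalg.norm(q[1]-q[0]),np.linalg.norm(q[2]-q[1]))
E
```

```text
[635.88763726 166.38847111] [np.float64(94.0), np.float64(95.3), np.float64(92.8)] 23.6510722681385 7.69093066230724
[635.98372921 166.44490557] [np.float64(92.4), np.float64(91.9), np.float64(92.9)] 38.93615598989444 19.105500850108548
```

```bash
python3 -m inch '[0,-0.25,-1.5,0,0,-2.7,0, 0,-0.25,-3.5,0,0,-2.7,0, 0,-0.25,-5.5,0,0,-2.7,0, 0,-0.25,-6.8,0,0,-2.7,0, 0,-0.25,-6.8,0,0,-2.7,0]' ; python3 -m inch '[0,0,-0.1,0,0,0,0, 0,0,-0.1,0,0,0,-1, 0,0,-0.1,0,0,0,-1, 0,0,-0.1,0,0,0,-1, 0,0,-0.1,0,0,0,-1]'
```

```text
time: 8.45
tool_pos: [635.6, 166.3, 45.0]
tcp_rot: [3.137, -0.001, -3.095]
contact_force: [0.3, 0.0, 0.1]
grip_width: 45.9
time: 8.95
tool_pos: [635.9, 166.4, 44.7]
tcp_rot: [3.137, 0.0, -3.095]
contact_force: [-0.0, 0.8, 1.6]
grip_width: 23.1
```

```bash
python3 -m inch '[0,0,4.5,0,0,0,-1, -0.6,-2,9,0,0,-3,-1, -2,-6.5,10.5,0,0,-7,-1, -3.5,-11.2,10.5,0,0,-11,-1, -5,-16,10.5,0,0,-15,-1]' ; python3 -m inch '[-1.4,-4.5,0,0,0,-1.2,-1, -2.8,-9,0,0,0,-2.4,-1, -3.9,-12.9,0,0,0,-2.4,-1, -3.9,-12.9,0,0,0,-2.4,-1, -3.9,-12.9,0,0,0,-2.4,-1]'; python3 - <<'E'
from h import *
o=bot.get_obs();c=bot.calibration("wrist");im=bot.capture("wrist")[:,:,::-1]
print(o["tool_pos"],o["tcp_rot"],o["tcp_rot"][2]*57.29578-180)
np.save("w7.npy",c,allow_pickle=True)
cv2.imwrite("pics/w7.png",im);cv2.imwrite("pics/w7z.png",cv2.resize(im[80:320,230:430],(500,600),interpolation=cv2.INTER_CUBIC))
E
```

```text
time: 9.45
tool_pos: [585.5, 5.5, 150.7]
tcp_rot: [3.137, 0.002, 2.925]
contact_force: [1.0, -0.5, -2.0]
grip_width: 23.2
time: 9.95
tool_pos: [546.3, -124.1, 150.7]
tcp_rot: [3.136, 0.002, 2.88]
contact_force: [0.4, 0.7, -1.1]
grip_width: 23.1
[ 546.30799239 -124.1206404   150.72223561] [3.13624398e+00 1.93852779e-03 2.88046144e+00] -14.96171487949971
```

View pics/w7z.png

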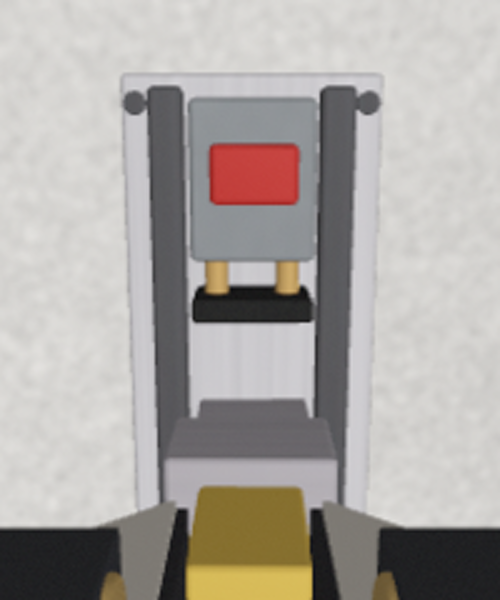

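```bash
python3 - <<'E'
from h import *
c=np.load("w7.npy",allow_pickle=True).item()
f=lambda x,y:((x+.5)/2.5+230-.5,(y+.5)/2.5+80-.5)
th=np.radians(-14.8);X=np.array([np.cos(th),np.sin(th)]);Y=np.array([-X[1],X[0]]);C=np.array([567.3,-128.5])
def rep(n,z,*ps):
    q=np.array([onz(c,*f(*p),z)[:2] for p in ps])-C
    print(n,np.c_[q@X,q@Y].round(1).tolist(),"midy",(q@Y).mean().round(1), "dir",np.degrees(np.arctan2(*(q[1]-q[0])[::-1])).round(2))
rep("rails",24,(183,100),(320,100));rep("pad front",48,(193,322),(312,321));rep("jaw front",48,(190,262),(315,260))
rep("first bottom",12,(200,401),(305,401))
rep("held bottom",108,(177,419),(327,419));rep("held top",143,(166,459),(337,459))
q=bot.get_obs()["tool_pos"][:2]-C;print("tcp",q@X,q@Y)
E
```

```text
rails [[-114.6, -23.6], [-114.5, 21.6]] midy -1.0 dir 75.06
pad front [[-44.9, -20.4], [-45.1, 18.4]] midy -1.0 dir 75.49
jaw front [[-64.3, -20.9], [-64.8, 19.0]] midy -1.0 dir 75.93
first bottom [[-8.3, -20.5], [-8.1, 19.0]] midy -0.7 dir 74.98
held bottom [[-29.8, -21.6], [-29.6, 18.3]] midy -1.6 dir 74.97
held top [[-30.7, -21.5], [-30.6, 17.4]] midy -2.0 dir 74.96
tcp -21.4182204939689 -0.12863061006143264
```

```bash
python3 -m inch '[0,0.09,-1.5,0,0,0.1,-1, 0,0.09,-4,0,0,0.1,-1, 0,0.09,-6,0,0,0.1,-1, 0,0.09,-7.3,0,0,0.1,-1, 0,0.09,-7.5,0,0,0.1,-1]';python3 -m inch '[0,0,-0.5,0,0,0,-1, 0,0,-1.1,0,0,0,-1, 0,0,-1.5,0,0,0,-1, 0,0,-1.5,0,0,0,-1, 0,0,-1.5,0,0,0,-1]'
```

```text
time: 10.5
tool_pos: [545.9, -120.7, 74.1]
tcp_rot: [3.136, -0.001, 2.886]
contact_force: [-0.4, -0.1, -0.7]
grip_width: 23.1
time: 11.0
tool_pos: [546.1, -120.9, 59.3]
tcp_rot: [3.136, -0.001, 2.885]
contact_force: [0.5, 0.2, -0.3]
grip_width: 23.3
```

```bash
python3 -m inch '[0,-0.12,0,0,0,0,-1, 0,-0.12,-0.2,0,0,0,-1, 0,-0.12,-0.35,0,0,0,-1, 0,-0.12,-0.45,0,0,0,-1, 0,-0.12,-0.45,0,0,0,-1]'
```

```text
time: 11.5
tool_pos: [546.1, -122.0, 54.8]
tcp_rot: [3.136, -0.001, 2.885]
contact_force: [0.8, 0.5, -0.9]
grip_width: 23.0
```

```bash
python3 -m inch '[0,0,-0.05,0,0,0,-1, 0,0,-0.1,0,0,0,-1, 0,0,-0.1,0,0,0,-1, 0,0,-0.1,0,0,0,-1, 0,0,-0.1,0,0,0,-1]'
```

```text
time: 12.0
tool_pos: [546.7, -122.1, 54.6]
tcp_rot: [3.136, 0.001, 2.886]
contact_force: [0.2, 1.8, 5.1]
grip_width: 23.1
```

Contact with the floor at about 5 N. Next I release, rise, and look.

```bash
python3 -m inch '[0,0,0,0,0,0,0, 0,0,0,0,0,0,0, 0,0,0,0,0,0,0, 0,0,2,0,0,0,0, 0,0,5,0,0,0,0]'; python3 -m inch '[0,0,5,0,0,0,-1, 0,0,9,0,0,0,-1, 1,0,11,0,0,0,-1, 2,0,12,0,0,0,-1, 2,0,12,0,0,0,-1]';python3 - <<'E'
from h import *
o=bot.get_obs();c=bot.calibration("wrist");im=bot.capture("wrist")[:,:,::-1]
print(o["tool_pos"],o["tcp_rot"]);np.save("w8.npy",c,allow_pickle=True)
cv2.imwrite("pics/w8.png",cv2.resize(im[80:320,230:430],(500,600),interpolation=cv2.INTER_CUBIC))
E
```

```text
time: 12.5
tool_pos: [545.2, -121.6, 103.3]
tcp_rot: [3.135, -0.004, 2.885]
contact_force: [-0.1, -0.3, 0.2]
grip_width: 45.9
time: 13.0
tool_pos: [566.6, -121.9, 224.7]
tcp_rot: [3.136, -0.0, 2.886]
contact_force: [0.6, 0.7, -0.5]
grip_width: 10.5
[ 566.62349089 -121.94431908  224.65709762] [ 3.13558306e+00 -4.64558764e-04  2.88566017e+00]
```

View pics/w8.png

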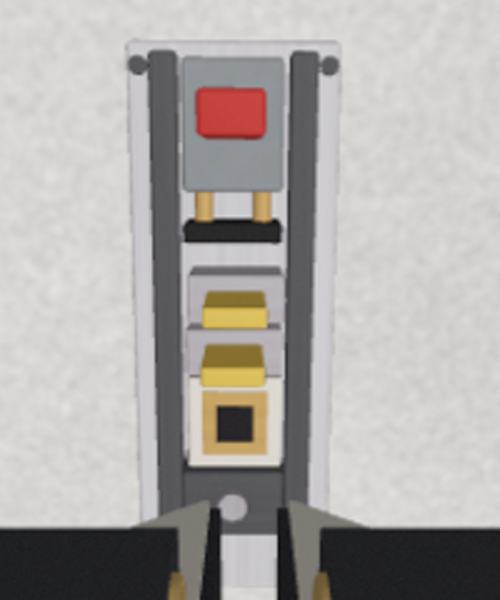

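```bash
python3 -m inch '[-4,0.8,0,0,0,0,-1, -8,1.6,0,0,0,0,-1, -11.5,2.5,-1,0,0,0,-1, -11.5,2.5,-5,0,0,0,-1, -11.5,2.5,-8,0,0,0,-1]'; python3 - <<'E'
from h import *
o=bot.get_obs();im=bot.capture("wrist")[:,:,::-1]
print(o["tool_pos"],o["tcp_rot"])
cv2.imwrite("pics/w9.png",im)
E
```

```text
time: 13.55
tool_pos: [448.1, -96.0, 141.4]
tcp_rot: [3.135, -0.005, 2.885]
contact_force: [-0.0, -0.6, 0.2]
grip_width: 0.5
[448.10889047 -95.99890053 141.44497101] [ 3.13535037 -0.00488743  2.88545508]
```

View pics/w9.png

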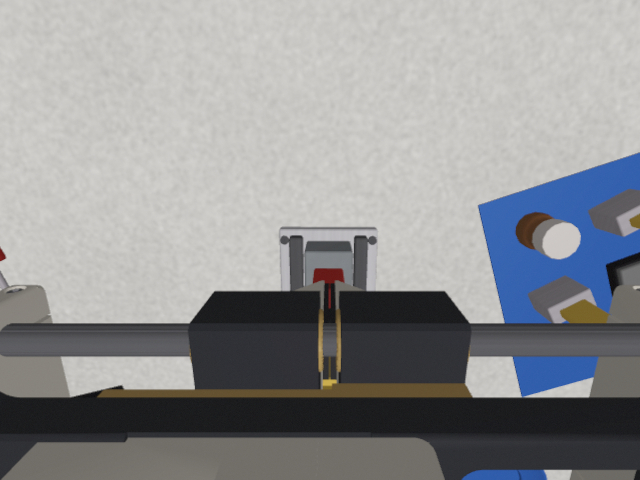

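```bash
python3 -m inch '[0,0,-2,0,0,0,-1, 0,0,-4,0,0,0,-1, 0,0,-6,0,0,0,-1, 0,0,-7.8,0,0,0,-1, 0,0,-7.8,0,0,0,-1]'; python3 -m inch '[0,0,-0.2,0,0,0,-1, 0,0,-0.2,0,0,0,-1, 0,0,-0.2,0,0,0,-1, 0,0,-0.2,0,0,0,-1, 0,0,-0.2,0,0,0,-1]'
```

```text
time: 14.1
tool_pos: [443.5, -94.3, 57.0]
tcp_rot: [3.134, -0.019, 2.885]
contact_force: [-0.3, 1.8, 0.5]
grip_width: 0.6
time: 14.6
tool_pos: [443.8, -94.4, 55.4]
tcp_rot: [3.134, -0.018, 2.885]
contact_force: [-0.8, -0.0, -0.7]
grip_width: 0.5
```

```bash
python3 -m inch '[0.4,-0.12,0,0,0,0,-1, 0.9,-0.25,0,0,0,0,-1, 1.3,-0.36,0,0,0,0,-1, 1.7,-0.46,0,0,0,0,-1, 1.9,-0.52,0,0,0,0,-1]'; python3 -m inch '[0.3,-0.08,0,0,0,0,-1, 0.5,-0.13,0,0,0,0,-1, 0.7,-0.18,0,0,0,0,-1, 0.8,-0.21,0,0,0,0,-1, 0.8,-0.21,0,0,0,0,-1]'
```

```text
time: 15.1
tool_pos: [462.7, -99.5, 55.3]
tcp_rot: [3.134, -0.02, 2.885]
contact_force: [-2.8, 0.4, 1.8]
grip_width: 0.9
time: 15.6
tool_pos: [470.7, -101.6, 55.1]
tcp_rot: [3.134, -0.02, 2.885]
contact_force: [-2.0, 0.9, -1.2]
grip_width: 0.7
```

```bash
python3 -m inch '[0.1,-0.03,0,0,0,0,-1, 0.2,-0.05,0,0,0,0,-1, 0.3,-0.08,0,0,0,0,-1, 0.4,-0.1,0,0,0,0,-1, 0.5,-0.13,0,0,0,0,-1]'; python3 -m inch '[0.1,-0.03,0,0,0,0,-1, 0.2,-0.05,0,0,0,0,-1, 0.3,-0.08,0,0,0,0,-1, 0.3,-0.08,0,0,0,0,-1, 0.3,-0.08,0,0,0,0,-1]'
```

```text
time: 16.1
tool_pos: [475.5, -102.9, 55.1]
tcp_rot: [3.134, -0.02, 2.885]
contact_force: [-3.3, 0.3, 2.0]
grip_width: 0.5
time: 16.6
tool_pos: [478.3, -103.7, 55.1]
tcp_rot: [3.134, -0.021, 2.886]
contact_force: [-4.9, 0.5, 1.5]
grip_width: 0.4
```

```bash
python3 -m inch '[0.1,-0.03,0,0,0,0,-1, 0.2,-0.05,0,0,0,0,-1, 0.3,-0.08,0,0,0,0,-1, 0.3,-0.08,0,0,0,0,-1, 0.3,-0.08,0,0,0,0,-1]'; python3 -m inch '[0.1,-0.03,0,0,0,0,-1, 0.2,-0.05,0,0,0,0,-1, 0.2,-0.05,0,0,0,0,-1, 0.2,-0.05,0,0,0,0,-1, 0.2,-0.05,0,0,0,0,-1]'
```

```text
time: 17.1
tool_pos: [480.4, -104.2, 55.1]
tcp_rot: [3.134, -0.023, 2.886]
contact_force: [-7.9, 1.1, 4.5]
grip_width: 0.5
time: 17.6
tool_pos: [481.0, -104.4, 55.1]
tcp_rot: [3.134, -0.026, 2.886]
contact_force: [-9.0, 1.5, 6.8]
grip_width: 0.2
```

```bash
python3 - <<'E'
from h import *
for i in range(4):
    o=bot.get_obs();print(o["tool_pos"].round(2),o["contact_force"].round(2))
    if i==0: cv2.imwrite("pics/s10.png",cv2.resize(bot.capture("scene")[170:300,220:420,::-1],(800,520),interpolation=cv2.INTER_CUBIC))
    if i==1: cv2.imwrite("pics/t10.png",cv2.resize(bot.capture("top")[190:315,220:420,::-1],(800,500),interpolation=cv2.INTER_CUBIC))
E
```

```text
[ 480.97 -104.36   55.13] [-9.05  1.51  6.81]
[ 480.99 -104.36   55.14] [-8.    1.29  6.27]
[ 480.96 -104.36   55.12] [-8.4   1.3   6.04]
[ 480.96 -104.36   55.12] [-8.4   1.3   6.04]
```

View pics/s10.png

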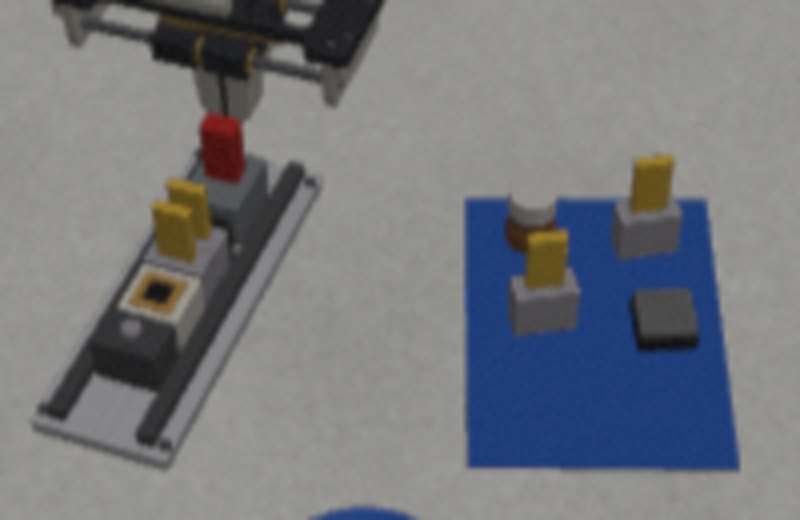

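View pics/t10.png

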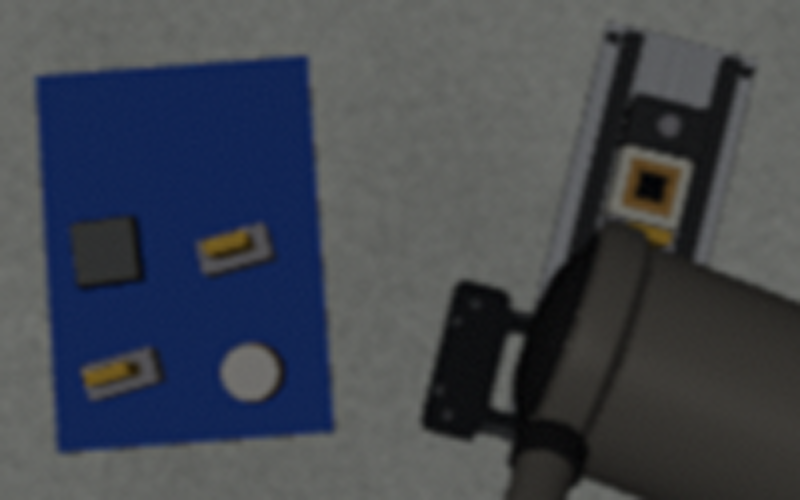

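```bash
python3 -m inch '[0.1,-0.03,0.03,0,0,0,-1, 0.2,-0.05,0.06,0,0,0,-1, 0.3,-0.08,0.1,0,0,0,-1, 0.4,-0.1,0.1,0,0,0,-1, 0.4,-0.1,0.1,0,0,0,-1]'
```

```text
time: 18.2
tool_pos: [481.9, -104.6, 55.3]
tcp_rot: [3.134, -0.033, 2.886]
contact_force: [-11.8, 0.1, 2.6]
grip_width: 0.6
```

```bash
python3 -m inch '[0.3,-0.08,0.03,0,0,0,-1, 0.4,-0.1,0.05,0,0,0,-1, 0.5,-0.13,0.1,0,0,0,-1, 0.5,-0.13,0.1,0,0,0,-1, 0.5,-0.13,0.1,0,0,0,-1]'
```

```text
time: 18.7
tool_pos: [483.0, -104.9, 55.4]
tcp_rot: [3.133, -0.042, 2.887]
contact_force: [-14.5, 0.4, 5.4]
grip_width: 0.5
```

```bash
python3 -m inch '[0.4,-0.1,0.05,0,0,0,-1, 0.5,-0.13,0.05,0,0,0,-1, 0.5,-0.13,0.05,0,0,0,-1, 0.5,-0.13,0.05,0,0,0,-1, 0.5,-0.13,0.05,0,0,0,-1]'; python3 - <<'E'
from h import *
for i in range(7):
    o=bot.get_obs();print(o["tool_pos"].round(2),o["contact_force"].round(2))
    a=bot.capture("scene")
cv2.imwrite("pics/s11.png",cv2.resize(a[170:300,220:420,::-1],(800,520),interpolation=cv2.INTER_CUBIC))
cv2.imwrite("pics/s11f.png",a[:,:,::-1])
cv2.imwrite("pics/w11.png",bot.capture("wrist")[:,:,::-1])
print(bot.get_obs()["contact_force"])
E
```

```text
time: 19.2
tool_pos: [483.8, -105.1, 55.4]
tcp_rot: [3.133, -0.051, 2.887]
contact_force: [-16.3, 1.3, 10.2]
grip_width: 0.6
[ 483.77 -105.09   55.4 ] [-16.26   1.32  10.17]
[ 483.73 -105.08   55.38] [-16.57   2.11   9.15]
[ 483.79 -105.1    55.4 ] [-17.03   1.46   8.55]
[ 483.76 -105.09   55.4 ] [-16.96   1.44   9.56]
[ 483.75 -105.1    55.42] [-17.13   1.44   9.17]
[ 483.74 -105.1    55.41] [-16.06   2.    10.47]
[ 483.77 -105.09   55.4 ] [-17.21   1.75   9.16]
[-16.19557      1.77082218   9.03229894]
```

View pics/s11.png

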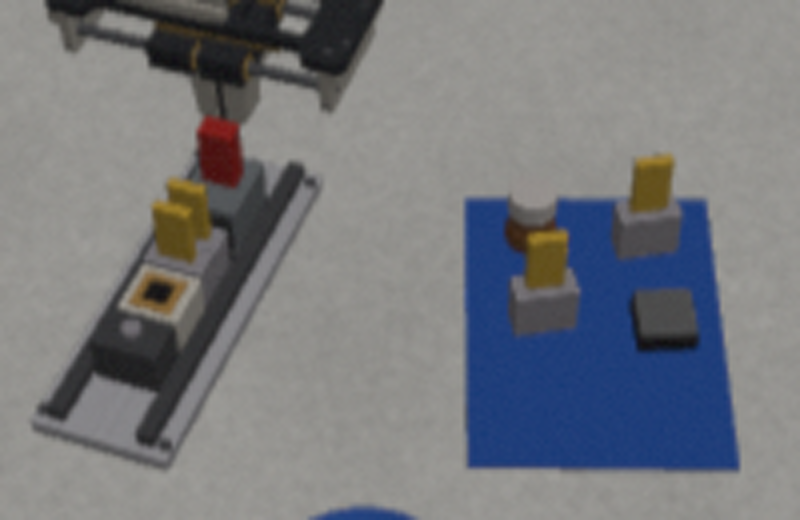

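View pics/s11f.png

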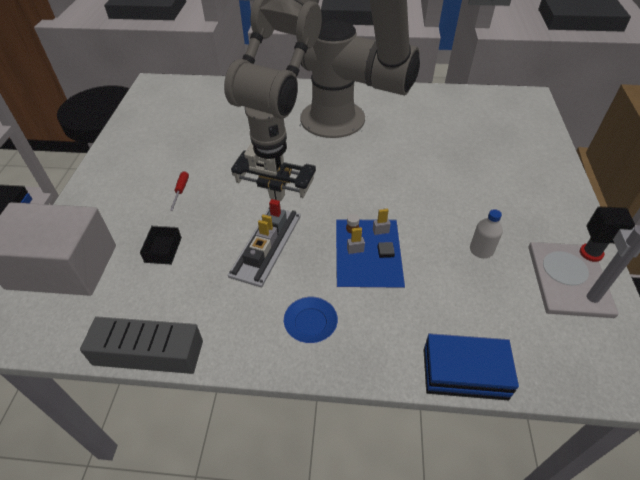

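```bash
python3 - <<'E'
from plant import bot
print(bot.get_obs()["contact_force"]);print(bot.close_job())
E
```

```text
[-16.19557      1.77082218   9.03229894]
the job is handed in; nothing more can be done
None
```

The job is handed in with two spacers in the nest and the arm still pushing the jaw. The push reads a steady 16 N along the nest over the last 0.4 s, a little over the 15 N asked and well under 45 N.

- **Number of spacers:** The gap between the jaw face and the carrier measured about 56–57 mm. One spacer would have left 36–37 mm, too close to the end of the jaw's 42 mm travel for a firm pinch, so I used two. By my estimate the jaw is about 22–23 mm into its travel.
- **How it is held:** The shut fingers press on the back of the red post, and the pad is squeezed about 6 mm.
- **Last checks:** The last pictures show both spacers upright in the row between pad and carrier. The two spare spacers stand on the mat, and nothing else looks moved.
- **What was off:** The tool tilted about 3° while pushing, and the wrist also reads about 9 N upward, probably from the fingers rubbing on the post. In the last pictures the arm hides the top view and the wrist view was not looked at, so the contacts inside the row were not seen up close. That the row is tight rests on the steady force and the scene picture.

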